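# Put the tablet carton away and ease the sprung bin lid shut

### The job

Lay the long flat tablet carton flat in the open medicine bin, then close the bin's spring-loaded lid. Bring the lid down by its handle all the way until it is fully shut, holding it back so that it never snaps or slams - the noise frightens the animals - and leave the upright carton and the bottle where they stand.

Things in the scene. Friction and masses are not known exactly. Their poses are not given: they have to be found in the camera images.
- white_carton: long flat white tablet carton lying on the table, 42 (its x) x 115 (its y) x 34 mm high, about 80 g; origin at the centre of its underside. Pinch it across the 42 mm.
- blue_carton: upright carton, 40 x 52 mm, 88 mm high, origin at the centre of its underside; a bystander, leave it standing where it is.
- brown_bottle: upright glass bottle with a screw cap, 51 mm across, 110 mm high, origin at the centre of its underside; a bystander, leave it standing where it is.
- bin: fixed grey metal medicine bin, open at the top, outside 140 (x) x 200 (y) x 70 mm high, walls and floor 5 mm; origin at the centre of its underside, on the table. Its -x side is the front, roughly towards the robot; its lid, hinged along the rear (+x) upper edge, stands open, upright behind the mouth, at the start.
- lid_hinge (a point): point on the lid's hinge, at the middle of the rear upper edge of the bin (in the bin's frame x +70, y 0, z +74 mm); the hinge axis runs along the bin's y.
- lid_handle (a point): middle of the lid's handle: black round tube, 14 mm thick, 78 mm long, parallel to the bin's y, on two arms 50 mm beyond the lid's free edge, 190 mm from the hinge axis: above the lid when open, in front of the bin at 74 mm height when shut. The tube turns freely on its axle, so a gripper pinching it across the bin's x need not tilt as the lid swings.
- lid (a joint): lid angle, rad: 0 shut flat on the bin, 1.65 fully open. An over-centre spring holds it open at the stop (about 1.5 N at the handle starts it forward); below about 1.35 the spring pulls it shut ever harder, about 5 N at the handle near shut, so it slams if let go on the way. Closing faster than 2.5 rad/s (handle at 0.47 m/s) counts as slamming.
Not all that is in view belongs to the job. What is shaped like the white_carton but orange or turquoise is not meant.

How it is judged:
By the outcome, as a careful person would: the job done as asked, in the order asked, and still so for the second after the job is handed in, with the robot touching nothing.
It also fails if it takes over 64 s, if anything falls off the work surface, if the arm or the gripper's body presses on something with over 40 N, if the wrist force passes 120 N, or if a joint passes its speed limit or range.

### The arm

A 7-joint arm with a two-finger parallel gripper is mounted at the origin on a cart in front of the work surface, level with it; the furniture and walls round the work are solid. World frame = base frame: x ahead of the robot, y to its left, z up, the work surface at z = 0. Lengths are in m, angles in rad, forces in N, time in s.
With the tool pointing down it reaches from about 0.425 to 0.875 m from the base axis. Payload 9.9 kg.
Tool frame: the origin (TCP) lies between the finger pads; the fingertips stand 19 mm ahead of it and the grasp point (between the pads) is the TCP; z points along the fingers, y is the line along which they close (so a half turn about z gives the same grasp; the last joint's range is limited). The gripper opens to 85 mm and grips with 20 to 120 N. Pads are 22 mm wide; open, the fingers measure 114 mm over their backs; the gripper's body (76 mm by 85 mm) begins 54 mm behind the grasp point. The pads swing forward as they close: fully open they stand 13 mm farther back than shut.
Start: joints at [1.235, 0.576, 0.025, 1.437, -0.015, 1.129, -0.057], TCP at [0.168, -0.654, 0.25] pointing down, gripper open.
Joint ranges: [-2.76, 2.76], [-0.34, 2.15], [-1.52, 1.57], [0.19, 2.46], [-1.09, 4.23], [0.17, 1.99], [-2.82, 2.82]. Speed limits (rad/s): [2.22, 2.22, 3.01, 3.01, 3.14, 3.14, 3.14].

### API

Orientations are given as a rotation vector (axis times angle).
In Python, from cell import manip, vision, workorder gives the robot as it stands. The module is installed in compiled form; this text tells all that it offers.
- The arm moves only by the tool move_arm, never from a script. Its arguments are lists of equal length, an entry for each row: "dp": the shift along the tool's x, y, z in m, a list of three; "rotation": the turn, a rotation vector about the tool's x, y, z in rad, a list of three. In form: {"dp": [[tx, ty, tz], ...], "rotation": [[rx, ry, rz], ...]}. A call has 1 to 12 rows; each row is the pose to reach, as a shift and turn from the pose commanded when the call began, along the tool's axes at that moment; what a row does not reach only later rows make up. A row lasts 1/10 s, in which the tool goes at most 50 mm and 8.59 degrees, less where a joint would pass 70% of its speed; a pose out of reach is approached as far as the arm can. A call with a gripper value outside its range is refused whole. "fingers" is the closure, from 0 (fully open) to 1 (shut), set as the call begins (left out, the last holds). The fingers move at their own pace and stop on an object; "newtons" is the grip in N (left out, the last holds). Time passes only in rows, so rows that repeat a pose let the fingers close. It gives the time, the measured TCP pose, the force, the opening and the grip force at its end, in the units of the state.
- manip.sense(): the state, without advancing time (a new reading comes with each control period).
- vision.grab_frame(name): name is "scene" or "top"; returns (picture, depth): 480x640x3 uint8, red, green, blue; 480x640 float32, m along the optical axis (not along the pixel's ray), 0 where there is no reading.
- vision.get_calibration(name): a dict with "fx", "fy", "cx", "cy" (pixels), "origin" and "rotation" of the camera in the world. Camera axes: x right, y up, looking along -z (the intrinsics and any distortion apply to the point x, -y, -z); pixel columns grow to the right and rows downward; lengths in m; the calibration is good to about 2 mm. A picture is of the moment at which its call begins. get_calibration takes no time and is no camera call.
- workorder.job_done(): hands the job in; it is judged then, once.
The state is a dict: "time_s": time; "qpos": joint angles; "joint_velocities": joint speeds; "tau": joint torques, N m; "position": TCP position; "eef_rot": TCP orientation; "ft_force": force on the tool from outside, world axes, zero at the start; "ft_torque": the same for the moment, N m; "finger_gap": finger opening in m; "finger_force": force on a finger pad.
Only numpy, scipy, OpenCV 4.12 (cv2) and the standard library are available. Lean on these libraries where they do the work, as an engineer would, in place of code of your own. Each camera call takes 0.05 s, during which the arm holds its last target. There are 200 camera calls.

## Working session

There is one attempt and no reset: what is moved stays moved. The work goes in short steps, Python scripts to look and compute and a tool call to move; the robot and the scene stay as the last step left them, time stands still between calls to the robot, and variables do not carry over. Pictures are saved under pics/ and viewed, at most 10 in all, crops included, and the job is handed in when it is done.

Besides the shell and the picture viewer there is one more tool, called as name(argument=value, ...) on one line, values as JSON. move_arm: Moves the arm, as the interface text tells. Its arguments: {"type":"object","properties":{"dp":{"type":"array"},"rotation":{"type":"array"},"fingers":{"type":"number"},"newtons":{"type":"number"}},"required":["dp","rotation"]}

```bash
mkdir -p pics; cat > h.py <<'E'
import numpy as np, cv2
from cell import manip, vision, workorder
def grab(n):
    p,d=vision.grab_frame(n); return p,d,vision.get_calibration(n)
def pts(d,c):
    v,u=np.mgrid[0:480,0:640]
    P=np.stack([(u-c['cx'])/c['fx']*d,-(v-c['cy'])/c['fy']*d,-d],-1)
    return P@np.array(c['rotation']).T+np.array(c['origin'])
def save(n,p): cv2.imwrite('pics/'+n+'.png',p[...,::-1])
E
python3 - <<'E'
from h import *
for n in('top','scene'):
    p,d,c=grab(n); save(n+'0',p); print(c); np.savez(n+'0.npz',p=p,d=d,P=pts(d,c))
s=manip.sense();print(s)
E
```

```text
{'fx': 465.2860462852412, 'fy': 465.2860462852412, 'cx': 320.20123471307664, 'cy': 234.00706772997532, 'origin': array([ 0.49267352, -0.13455399,  1.11938605]), 'rotation': array([ 0.06425509, -0.05514108, -1.57690404])}Traceback (most recent call last):
  File "<stdin>", line 3, in <module>
  File "h.py", line 8, in pts
    return P@np.array(c['rotation']).T+np.array(c['origin'])
           ~~~~~~~~~~~~~~~~~~~~~~~~~~~^~~~~~~~~~~~~~~~~~~~~~
ValueError: operands could not be broadcast together with shapes (480,640) (3,)
```

Rotation is a rotation vector.

```bash
sed -i 's/np.array(c\[.rotation.\]).T/R.from_rotvec(c["rotation"]).as_matrix().T/; 1a from scipy.spatial.transform import Rotation as R' h.py
python3 - <<'E'
from h import *
for n in('top','scene'):
    p,d,c=grab(n); save(n+'0',p); print(c); np.savez(n+'0.npz',p=p,d=d,P=pts(d,c))
s=manip.sense();print(s)
E
```

```text
{'fx': 465.2860462852412, 'fy': 465.2860462852412, 'cx': 320.20123471307664, 'cy': 234.00706772997532, 'origin': array([ 0.49267352, -0.13455399,  1.11938605]), 'rotation': array([ 0.06425509, -0.05514108, -1.57690404])}
{'fx': 616.5958215680005, 'fy': 616.5958215680005, 'cx': 311.25650423873265, 'cy': 235.99150877104012, 'origin': array([-0.33834591,  0.76824207,  0.83383344]), 'rotation': array([ 0.50335309, -1.21104342, -2.08447707])}
{'time_s': 0.15, 'qpos': array([ 1.23516454,  0.57637552,  0.02485995,  1.43764808, -0.01503113,
        1.12902272, -0.05652353]), 'joint_velocities': array([-0.0009446 , -0.00272781,  0.00058515, -0.00114517, -0.00104634,
        0.00130884,  0.00033196]), 'tau': array([ 3.79070392e-03, -7.66266704e+01,  2.25319237e+00, -2.86184174e+01,
        1.56847044e-02,  9.71584028e-03,  2.96528242e-05]), 'position': array([ 0.16813843, -0.65341857,  0.24964   ]), 'eef_rot': array([-3.11547951e+00, -3.94354989e-01,  3.11436697e-04]), 'ft_force': array([-0.05803927, -0.00670954, -0.22899543]), 'ft_torque': array([-0.01150616,  0.0002336 , -0.02517242]), 'finger_force': 0.0, 'finger_gap': 0.08590480959712657}
```

View pics/top0.png

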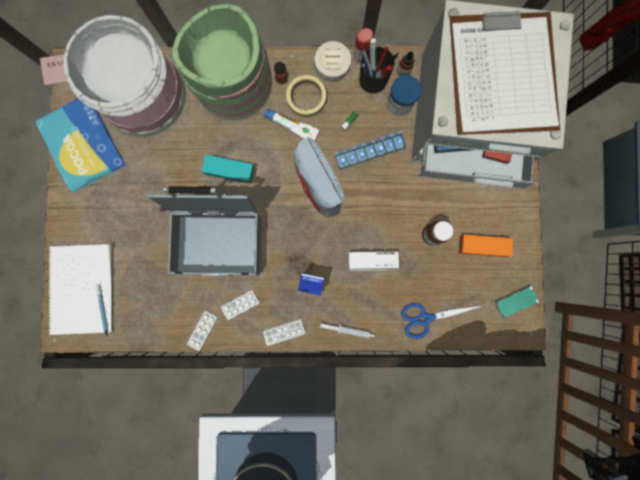

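View pics/scene0.png

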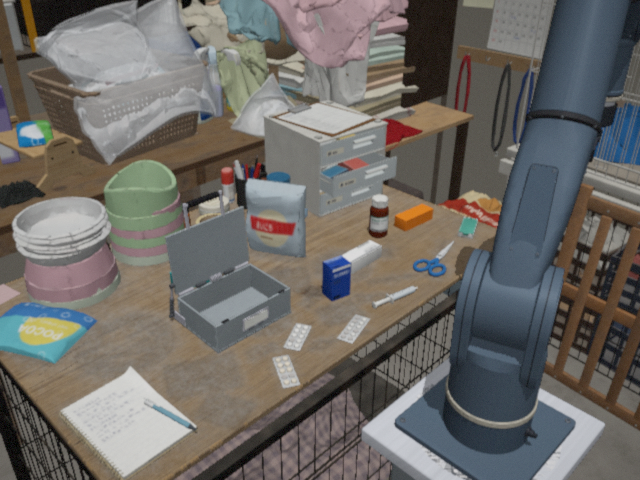

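White-carton-shaped things in the top view: white at (374,260), turquoise at (228,167) and orange at (487,245). The white one is meant. The bin is at (214,243) with its lid open at about (205,200), the blue carton at (312,284) and the bottle at (438,232). Next I'll measure and confirm with a crop.

```bash
python3 - <<'E'
from h import *
t=np.load('top0.npz');p,P,d=t['p'],t['P'],t['d']
def rect(m,name):
    q=P[m][:,:2].astype(np.float32); r=cv2.minAreaRect(q*1000); print(name,np.round(r[0],1),np.round(r[1],1),round(r[2],1),'z',np.round(np.percentile(P[m][:,2],[5,50,95]),3),m.sum())
def box(u0,v0,u1,v1):
    m=np.zeros((480,640),bool);m[v0:v1,u0:u1]=1;return m
z=P[...,2]
for v,u in((400,300),(320,150),(260,374),(243,214),(300,460)): print(u,v,P[v,u].round(3))
rect(box(340,240,410,280)&(z>.025)&(z<.045),'white')
rect(box(290,265,335,300)&(z>.075),'blue')
rect(box(415,210,460,250)&(z>.09),'bottle')
rect(box(140,180,270,285)&(z>.055)&(z<.08),'binrim')
rect(box(175,215,255,270)&(z<.015),'binfloor')
rect(box(140,180,270,225)&(z>.10)&(z<.2),'lid')
rect(box(140,180,270,225)&(z>.23),'handle')
for w in ('top','scene'):
    t2=np.load(w+'0.npz')
    print(w,[(t2['P'][...,2]>k).sum() for k in(.2,.3)])
s=np.load('scene0.npz');
crop=cv2.resize(p[140:310,140:470],None,fx=2.4,fy=2.4,interpolation=cv2.INTER_CUBIC);save('crop1',crop)
PS=s['P'];b=np.zeros((480,640),bool);b[180:330,160:250]=1
m=b&(PS[...,2]>.1)&(PS[...,0]>.45)&(PS[...,0]<.8)
for zz in np.arange(.1,.3,.02):
    k=m&(abs(PS[...,2]-zz)<.01)
    if k.sum(): print(round(zz,2),np.percentile(PS[k],[2,50,98],axis=0).round(3).tolist(),k.sum())
E
```

```text
300 400 [ 0.109 -0.064 -0.288]
150 320 [0.376 0.278 0.004]
374 260 [ 0.514 -0.253  0.038]
214 243 [0.558 0.126 0.007]
460 300 [ 0.418 -0.461 -0.001]
white [ 511.5 -252.4] [114.7  42. ] 89.6 z [0.032 0.035 0.038] 905
blue [ 468.3 -109.3] [52.1 57.8] 78.6 z [0.086 0.089 0.092] 440
bottle [ 527.6 -279.4] [ 42.2 295.1] 21.7 z [0.099 0.111 0.114] 340
binrim [555.5 118.2] [207.5 145.2] 88.8 z [0.057 0.069 0.078] 929
binfloor [556.8 121.4] [183.2 123. ] 89.6 z [0.002 0.006 0.01 ] 3947
lid [630.2 118.6] [ 12.7 210.7] 0.3 z [0.105 0.152 0.196] 1005
handle [587.    4.1] [332.2  46.6] 63.7 z [0.244 0.266 1.119] 396
top [np.int64(22819), np.int64(2236)]
scene [np.int64(79649), np.int64(52653)]
0.1 [[0.623, -0.074, 0.1], [0.629, 0.121, 0.105], [0.737, 0.224, 0.11]] 346
0.12 [[0.625, -0.079, 0.11], [0.63, 0.119, 0.12], [0.739, 0.213, 0.13]] 686
0.14 [[0.627, -0.078, 0.13], [0.631, 0.119, 0.14], [0.732, 0.212, 0.15]] 669
0.16 [[0.628, -0.078, 0.15], [0.633, 0.121, 0.16], [0.735, 0.213, 0.17]] 695
0.18 [[0.629, -0.079, 0.17], [0.634, 0.118, 0.18], [0.738, 0.213, 0.19]] 723
0.2 [[0.631, -0.089, 0.19], [0.636, 0.118, 0.199], [0.746, 0.212, 0.209]] 724
0.22 [[0.632, 0.02, 0.21], [0.637, 0.12, 0.213], [0.643, 0.212, 0.228]] 275
0.24 [[0.635, 0.066, 0.23], [0.64, 0.156, 0.239], [0.644, 0.164, 0.248]] 67
0.26 [[0.634, 0.068, 0.251], [0.639, 0.118, 0.265], [0.647, 0.163, 0.27]] 296
0.28 [[0.635, 0.084, 0.27], [0.641, 0.109, 0.27], [0.643, 0.16, 0.271]] 10
```

View pics/crop1.png

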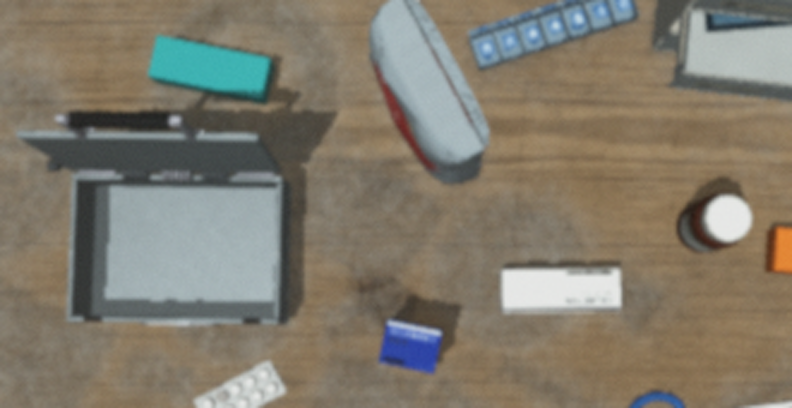

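The crop confirms the plain white carton at crop (562,288), lying along world y. The bin is square to the world at about (0.556, 0.119). I'm moving above the carton.

move_arm(dp=[[0.018,-0.0126,0.0046],[0.054,-0.0378,0.0138],[0.09,-0.063,0.023],[0.126,-0.088,0.032],[0.162,-0.113,0.041],[0.198,-0.139,0.05],[0.234,-0.164,0.06],[0.27,-0.189,0.069],[0.306,-0.214,0.078],[0.342,-0.239,0.087],[0.378,-0.265,0.096],[0.41,-0.287,0.104]], rotation=[[0,0,-0.055],[0,0,-0.165],[0,0,-0.275],[0,0,-0.385],[0,0,-0.495],[0,0,-0.605],[0,0,-0.715],[0,0,-0.825],[0,0,-0.935],[0,0,-1.045],[0,0,-1.155],[0,0,-1.265]], fingers=0, newtons=40)

```text
time_s: 1.35
position: [0.4949, -0.2715, 0.1459]
eef_rot: [-2.275, -2.167, -0.001]
ft_force: [0.4, -0.5, -0.2]
finger_gap: 0.0851
finger_force: 0.0
```

```bash
cat > go.py <<'E'
import sys
from h import *
s=manip.sense();M=R.from_rotvec(s['eef_rot']).as_matrix()
print('t',s['time_s'],'pos',s['position'].round(4),'toolx',M[:,0].round(3),'tooly',M[:,1].round(3),'tz',M[:,2].round(3))
print('F',np.round(s['ft_force'],1),'gap',round(s['finger_gap'],4),'ff',s['finger_force'],'q',np.round(s['qpos'],2))
if len(sys.argv)>3:
    t=np.array(list(map(float,sys.argv[1:4])))
    print('tool shift',(M.T@(t-s['position'])).round(4))
    D=R.from_matrix(np.array([[0,1,0],[1,0,0],[0,0,-1]]).T) # tool x=+y, tool y=+x
    print('rot to yaw',(R.from_matrix(M).inv()*D).as_rotvec().round(4))
E
python3 go.py .5115 -.2525 .14
```

```text
t 1.35 pos [ 0.4949 -0.2715  0.1459] toolx [0.049 0.999 0.001] tooly [ 0.999 -0.049  0.   ] tz [ 0.     0.001 -1.   ]
F [ 0.4 -0.5 -0.2] gap 0.0851 ff 0.0 q [ 0.64  0.54 -0.34  1.85  0.24  0.79  0.13]
tool shift [0.0198 0.0156 0.0059]
rot to yaw [ 0.0001 -0.0005 -0.0486]
```

move_arm(dp=[[0.01,0.008,0.003],[0.02,0.0155,0.006],[0.02,0.0155,0.006],[0.02,0.0155,0.006]], rotation=[[0,0,-0.025],[0,0,-0.05],[0,0,-0.05],[0,0,-0.05]])

```text
time_s: 1.75
position: [0.5095, -0.2557, 0.1403]
eef_rot: [-2.228, -2.214, 0.002]
ft_force: [-0.1, -1.1, -0.5]
finger_gap: 0.0852
finger_force: 0.0
```

```bash
python3 go.py .5115 -.2525 .025; python3 - <<'E'
from h import *
p,d,c=grab('scene'); save('scene1',cv2.resize(p[180:330,280:480],None,fx=4,fy=4))
E
```

```text
t 1.75 pos [ 0.5095 -0.2557  0.1403] toolx [ 0.006  1.    -0.001] tooly [ 1.    -0.006 -0.001] tz [-0.001 -0.001 -1.   ]
F [-0.1 -1.1 -0.5] gap 0.0852 ff 0.0 q [ 0.61  0.56 -0.34  1.85  0.26  0.78  0.12]
tool shift [0.0033 0.0021 0.1153]
rot to yaw [-0.0008  0.0007 -0.0064]
```

View pics/scene1.png

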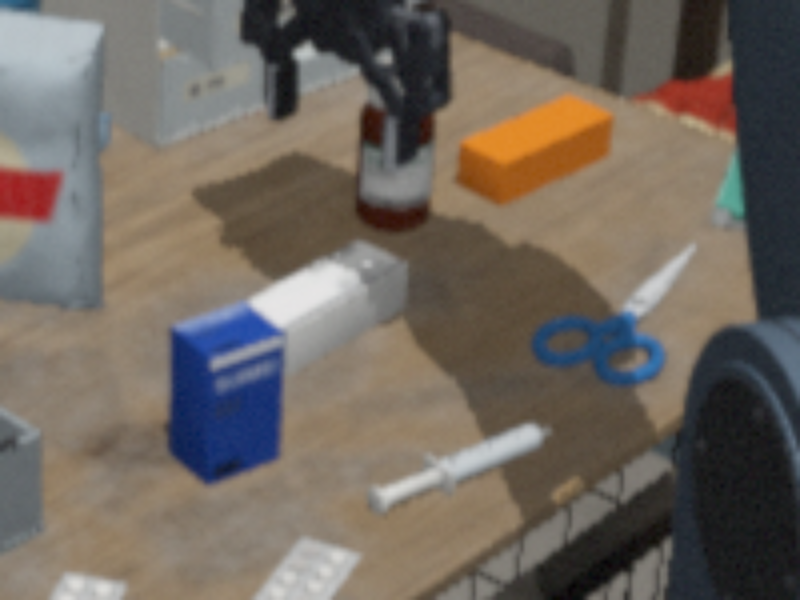

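The open gripper hangs above the carton, at crop (330,300), and is clear of the blue carton at (225,390). Descending.

move_arm(dp=[[0.001,0.001,0.02],[0.002,0.0015,0.05],[0.003,0.002,0.08],[0.003,0.002,0.1],[0.003,0.002,0.11],[0.003,0.002,0.115],[0.003,0.002,0.115],[0.003,0.002,0.115]], rotation=[[0,0,0],[0,0,0],[0,0,0],[0,0,0],[0,0,0],[0,0,0],[0,0,0],[0,0,0]])

```text
time_s: 2.6
position: [0.5127, -0.252, 0.0262]
eef_rot: [2.226, 2.215, 0.001]
ft_force: [0.0, -1.1, 0.1]
finger_gap: 0.0856
finger_force: 0.0
```

move_arm(dp=[[0,0,0],[0,0,0],[0,0,0],[0,0,0],[0,0,0],[0,0,0],[0,0,0],[0,0,0]], rotation=[[0,0,0],[0,0,0],[0,0,0],[0,0,0],[0,0,0],[0,0,0],[0,0,0],[0,0,0]], fingers=1, newtons=30)

```text
time_s: 3.4
position: [0.5126, -0.2516, 0.0258]
eef_rot: [2.225, 2.216, 0.0]
ft_force: [-0.5, -0.3, 5.1]
finger_gap: 0.0416
finger_force: 31.1
```

move_arm(dp=[[0,0,-0.01],[0,0,-0.035],[0,0,-0.07],[0,0,-0.105],[0,0,-0.125],[0.02,0.003,-0.135],[0.055,0.007,-0.135],[0.095,0.012,-0.135],[0.135,0.017,-0.135],[0.175,0.022,-0.135],[0.215,0.027,-0.135],[0.255,0.032,-0.135]], rotation=[[0,0,0],[0,0,0],[0,0,0],[0,0,0],[0,0,0],[0,0,0],[0,0,0],[0,0,0],[0,0,0],[0,0,0],[0,0,0],[0,0,0]])

```text
time_s: 4.6
position: [0.5447, 0.0059, 0.1604]
eef_rot: [-2.225, -2.217, 0.0]
ft_force: [1.2, 0.1, -0.4]
finger_gap: 0.0414
finger_force: 30.6
```

move_arm(dp=[[0.03,0.002,0],[0.06,0.005,0],[0.085,0.007,0],[0.105,0.008,0],[0.115,0.008,0],[0.115,0.008,0],[0.115,0.008,0]], rotation=[[0,0,0],[0,0,0],[0,0,0],[0,0,0],[0,0,0],[0,0,0],[0,0,0]])

```text
time_s: 5.3
position: [0.5535, 0.1175, 0.1602]
eef_rot: [2.226, 2.217, -0.002]
ft_force: [-0.5, -0.5, -0.0]
finger_gap: 0.0415
finger_force: 30.6
```

```bash
python3 go.py .553 .119 .032; python3 - <<'E'
from h import *
p,d,c=grab('scene'); save('scene2',cv2.resize(p[150:350,140:340],None,fx=3,fy=3))
E
```

```text
t 5.3 pos [0.5535 0.1175 0.1602] toolx [ 0.004  1.    -0.001] tooly [ 1.    -0.004 -0.001] tz [-0.001 -0.001 -1.   ]
F [-0.5 -0.5 -0. ] gap 0.0415 ff 30.592703819274902 q [-0.05  0.53 -0.36  1.84  0.24  0.82 -0.54]
tool shift [ 0.0016 -0.0004  0.1282]
rot to yaw [-0.0006  0.0009 -0.0043]
```

View pics/scene2.png

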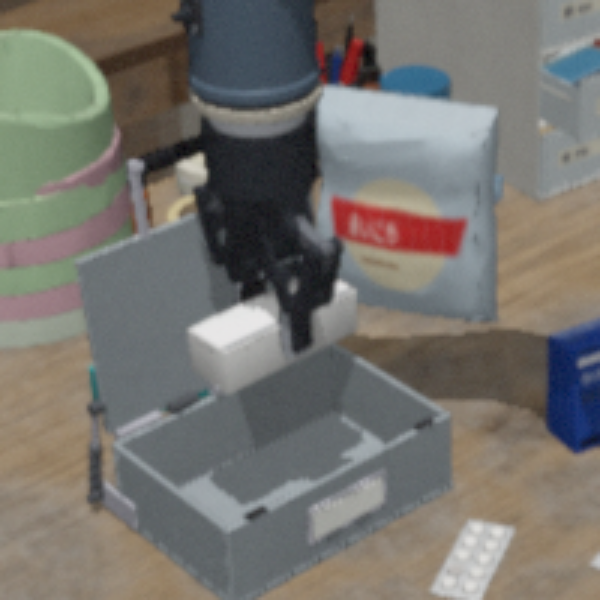

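The carton is held level above the bin at (275,335), and the lid and handle are behind it. Lowering slightly towards the front for lid clearance.

move_arm(dp=[[0.001,-0.003,0.015],[0.0015,-0.007,0.045],[0.0015,-0.008,0.075],[0.0015,-0.008,0.1],[0.0015,-0.008,0.118],[0.0015,-0.008,0.125],[0.0015,-0.008,0.127],[0.0015,-0.008,0.127]], rotation=[[0,0,0],[0,0,0],[0,0,0],[0,0,0],[0,0,0],[0,0,0],[0,0,0],[0,0,0]])

```text
time_s: 6.15
position: [0.5461, 0.1194, 0.0338]
eef_rot: [2.226, 2.216, 0.0]
ft_force: [-0.6, -0.6, -0.3]
finger_gap: 0.0415
finger_force: 30.6
```

move_arm(dp=[[0,0,0.0015],[0,0,0.0025],[0,0,0.0025]], rotation=[[0,0,0],[0,0,0],[0,0,0]])

```text
time_s: 6.45
position: [0.546, 0.1199, 0.0312]
eef_rot: [2.226, 2.217, 0.001]
ft_force: [0.5, -0.4, -0.8]
finger_gap: 0.0415
finger_force: 30.6
```

move_arm(dp=[[0,0,0],[0,0,0],[0,0,0],[0,0,0],[0,0,0]], rotation=[[0,0,0],[0,0,0],[0,0,0],[0,0,0],[0,0,0]], fingers=0.27)

```text
time_s: 6.95
position: [0.5515, 0.1209, 0.0327]
eef_rot: [2.223, 2.212, 0.015]
ft_force: [14.9, -0.6, 0.9]
finger_gap: 0.0625
finger_force: 1.1
```

The front finger presses on the front wall (15 N), so I'll close it a little and shift away.

move_arm(dp=[[0,0.004,0],[0,0.007,0],[0,0.007,0],[0,0.007,0]], rotation=[[0,0,0],[0,0,0],[0,0,0],[0,0,0]], fingers=0.36)

```text
time_s: 7.35
position: [0.5524, 0.1198, 0.0306]
eef_rot: [-2.225, -2.217, 0.001]
ft_force: [-0.1, 0.2, 1.4]
finger_gap: 0.0546
finger_force: 0.0
```

```bash
python3 go.py .556 .119 .032;python3 - <<'E'
from h import *
p,d,c=grab('scene'); save('scene3',cv2.resize(p[150:350,140:340],None,fx=3,fy=3))
E
```

```text
t 7.35 pos [0.5524 0.1198 0.0306] toolx [ 0.004  1.    -0.   ] tooly [ 1.    -0.004 -0.001] tz [-0.001 -0.    -1.   ]
F [-0.1  0.2  1.4] gap 0.0546 ff 0.0 q [-0.12  0.71 -0.28  1.94  0.35  0.54 -0.64]
tool shift [-0.0008  0.0036 -0.0014]
rot to yaw [-0.0008  0.0001 -0.0039]
```

View pics/scene3.png

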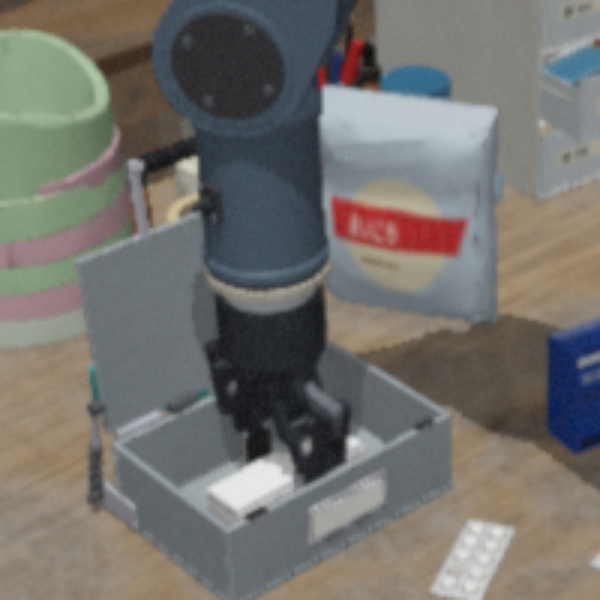

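The carton is released and lies flat in the bin. Rising straight up clear of the lid.

move_arm(dp=[[0,0,-0.005],[0,0,-0.02],[0,0,-0.045],[0,0,-0.075],[0,0,-0.11],[0,0,-0.15],[0,0,-0.19],[0,0,-0.23],[0,0,-0.27],[0,0,-0.31],[0,0,-0.33],[0,0,-0.33]], rotation=[[0,0,0],[0,0,0],[0,0,0],[0,0,0],[0,0,0],[0,0,0],[0,0,0],[0,0,0],[0,0,0],[0,0,0],[0,0,0],[0,0,0]])

```text
time_s: 8.6
position: [0.5534, 0.1204, 0.3645]
eef_rot: [2.224, 2.215, 0.008]
ft_force: [1.3, 1.0, 0.5]
finger_gap: 0.0545
finger_force: 0.0
```

```bash
python3 go.py .641 .118 .355;python3 - <<'E'
from h import *
p,d,c=grab('scene'); save('scene4',cv2.resize(p[150:350,140:340],None,fx=3,fy=3))
P=pts(d,c);b=np.zeros((480,640),bool);b[150:300,150:260]=1
g=p.max(-1)
m=b&(P[...,0]>.6)&(P[...,0]<.68)&(P[...,1]>.05)&(P[...,1]<.19)&(P[...,2]>.25)&(P[...,2]<.285)
print('handle',np.percentile(P[m],[3,50,97],axis=0).round(4),m.sum())
v=b&(P[...,2]>.033)&(P[...,2]<.052)&(P[...,0]>.5)&(P[...,0]<.62)&(P[...,1]<.2)&(g>150);print('carton',np.percentile(P[v],[3,50,97],axis=0).round(4) if v.any() else 0)
f=np.zeros((480,640),bool);f[180:350,160:300]=1
for zz in(.03,.05):
  w=f&(abs(P[...,2]-zz)<.008)&(P[...,0]<.50)&(P[...,0]>.46)&(P[...,1]>.05);print('front',np.median(P[w],axis=0).round(4))
E
```

```text
t 8.6 pos [0.5534 0.1204 0.3645] toolx [0.004 1.    0.001] tooly [ 1.    -0.004  0.005] tz [ 0.005  0.001 -1.   ]
F [1.3 1.  0.5] gap 0.0545 ff 0.0 q [-0.02  0.35 -0.41  1.53  0.14  1.28 -0.45]
tool shift [-0.0021  0.0875  0.0099]
rot to yaw [ 0.0055 -0.0014 -0.0039]
handle [[0.6349 0.0683 0.2527]
 [0.6395 0.1187 0.2647]
 [0.6468 0.1622 0.2702]] 301
carton [[0.5331 0.0628 0.0398]
 [0.5545 0.078  0.0428]
 [0.5674 0.1046 0.0462]]
front [0.4848 0.1483 0.0306]
front [0.4848 0.1423 0.05  ]
```

View pics/scene4.png

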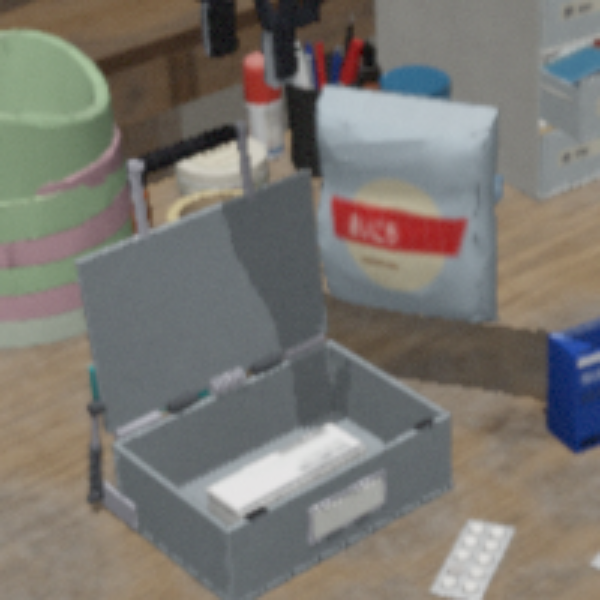

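The carton lies flat in the bin at crop (285,470), and the handle is at (190,148). Moving above the handle, fingers open.

move_arm(dp=[[0,0.015,0],[-0.001,0.04,0],[-0.002,0.065,0],[-0.002,0.08,0],[-0.002,0.0875,0],[-0.002,0.0875,0],[-0.002,0.0875,0]], rotation=[[0,0,0],[0,0,0],[0,0,0],[0,0,0],[0,0,0],[0,0,0],[0,0,0]], fingers=0)

```text
time_s: 9.35
position: [0.6395, 0.1177, 0.3603]
eef_rot: [-2.225, -2.217, 0.002]
ft_force: [-0.1, -0.0, -0.2]
finger_gap: 0.0852
finger_force: 0.0
```

```bash
python3 go.py .641 .118 .263
```

```text
t 9.35 pos [0.6395 0.1177 0.3603] toolx [ 0.003  1.    -0.   ] tooly [ 1.    -0.003 -0.001] tz [-0.001 -0.    -1.   ]
F [-0.1 -0.  -0.2] gap 0.0852 ff 0.0 q [-0.03  0.49 -0.39  1.31  0.18  1.37 -0.41]
tool shift [0.0003 0.0016 0.0973]
rot to yaw [-0.0013  0.0001 -0.0035]
```

move_arm(dp=[[0,0.0015,0.015],[0,0.0015,0.04],[0,0.0015,0.065],[0,0.0015,0.085],[0,0.0015,0.095],[0,0.0015,0.097],[0,0.0015,0.097],[0,0.0015,0.097]], rotation=[[0,0,0],[0,0,0],[0,0,0],[0,0,0],[0,0,0],[0,0,0],[0,0,0],[0,0,0]])

```text
time_s: 10.15
position: [0.6422, 0.1178, 0.2651]
eef_rot: [2.225, 2.216, 0.003]
ft_force: [-0.8, 0.2, 0.2]
finger_gap: 0.0856
finger_force: 0.0
```

move_arm(dp=[[0,0,0],[0,0,0],[0,0,0],[0,0,0],[0,0,0],[0,0,0],[0,0,0],[0,0,0],[0,0,0],[0,0,0],[0,0,0],[0,0,0]], rotation=[[0,0,0],[0,0,0],[0,0,0],[0,0,0],[0,0,0],[0,0,0],[0,0,0],[0,0,0],[0,0,0],[0,0,0],[0,0,0],[0,0,0]], fingers=1, newtons=50)

```text
time_s: 11.35
position: [0.6419, 0.1175, 0.264]
eef_rot: [2.226, 2.217, 0.0]
ft_force: [1.8, -0.0, 2.7]
finger_gap: 0.0122
finger_force: 48.9
```

```bash
python3 go.py; python3 - <<'E'
import numpy as np
# arc rows: shift from grip pose (tool x=+y, tool y=+x, tool z=down)
f=lambda t:np.array([.626-.19*np.cos(t),.074+.19*np.sin(t)])
a=f(1.65)
th=[1.63,1.59,1.53,1.46,1.39,1.32,1.25,1.18,1.11,1.04,.97,.9,.83,.76,.69,.62,.55,.48,.41,.34,.27,.21,.16,.12,.08,.05,.02,0]
for t in th: d=f(t)-a; print(t,d[0].round(4),-d[1].round(4))
E
```

```text
t 11.35 pos [0.6419 0.1175 0.264 ] toolx [0.004 1.    0.   ] tooly [ 1.    -0.004  0.   ] tz [ 0.  0. -1.]
F [ 1.8 -0.   2.7] gap 0.0122 ff 48.88118863105774 q [-0.03  0.55 -0.38  1.47  0.21  1.16 -0.44]
1.63 -0.0038 -0.0003
1.59 -0.0114 -0.0006
1.53 -0.0228 -0.0004
1.46 -0.036 0.0006
1.39 -0.0492 0.0025
1.32 -0.0622 0.0053
1.25 -0.0749 0.0091
1.18 -0.0874 0.0137
1.11 -0.0995 0.0192
1.04 -0.1112 0.0255
0.97 -0.1224 0.0327
0.9 -0.1331 0.0406
0.83 -0.1433 0.0492
0.76 -0.1528 0.0585
0.69 -0.1616 0.0685
0.62 -0.1697 0.079
0.55 -0.177 0.0901
0.48 -0.1836 0.1017
0.41 -0.1893 0.1137
0.34 -0.1942 0.126
0.27 -0.1981 0.1387
0.21 -0.2009 0.1498
0.16 -0.2026 0.1591
0.12 -0.2037 0.1667
0.08 -0.2044 0.1742
0.05 -0.2048 0.1799
0.02 -0.205 0.1856
0 -0.205 0.1894
```

Gripped. Swinging the lid forward along the arc at about 0.13 m/s.

move_arm(dp=[[0,-0.004,0],[0,-0.0115,-0.0005],[0,-0.023,-0.0005],[0,-0.036,0.0005],[0,-0.049,0.0025],[0,-0.062,0.0055],[0,-0.075,0.009],[0,-0.0875,0.0135],[0,-0.0995,0.019],[0,-0.111,0.0255],[0,-0.1165,0.029],[0,-0.1165,0.029]], rotation=[[0,0,0],[0,0,0],[0,0,0],[0,0,0],[0,0,0],[0,0,0],[0,0,0],[0,0,0],[0,0,0],[0,0,0],[0,0,0],[0,0,0]])

```text
time_s: 12.55
position: [0.5216, 0.1197, 0.2348]
eef_rot: [-2.22, -2.217, 0.005]
ft_force: [-10.9, 3.9, 13.0]
finger_gap: 0.0118
finger_force: 50.2
```

```bash
python3 go.py;  python3 - <<'E'
from h import *
p,d,c=grab('scene'); save('scene5',cv2.resize(p[150:350,140:340],None,fx=3,fy=3))
x,z=manip.sense()['position'][[0,2]]; print('r',np.hypot(.626-x,z-.074),'th',np.arctan2(z-.074,.626-x))
E
```

```text
t 12.55 pos [0.5216 0.1197 0.2348] toolx [0.002 1.    0.001] tooly [ 1.    -0.002 -0.005] tz [-0.005  0.001 -1.   ]
F [-10.9   3.9  13. ] gap 0.0118 ff 50.20429730415344 q [-0.03  0.4  -0.4   1.82  0.19  0.96 -0.51]
r 0.19176436719843973 th 0.9974689339503683
```

View pics/scene5.png

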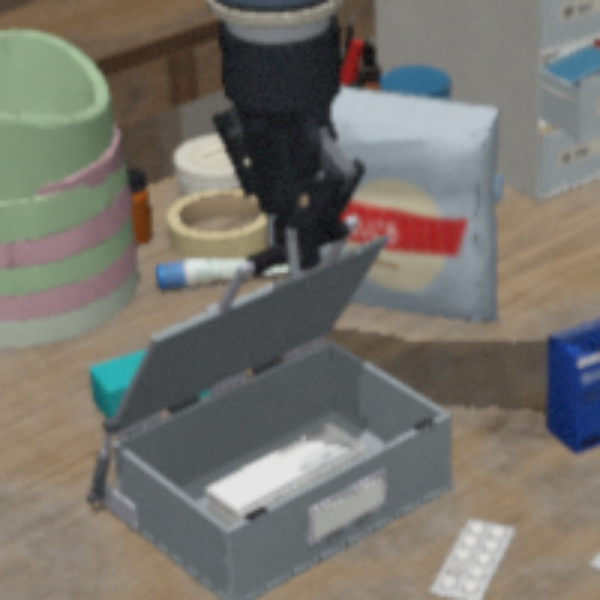

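The lid is part way down and the carton is undisturbed. The side load shows that the hinge sits about 3 mm nearer than I assumed, so I'm correcting the arc.

move_arm(dp=[[0,-0.0126,0.007],[0,-0.023,0.015],[0,-0.033,0.024],[0,-0.0425,0.0335],[0,-0.051,0.0435],[0,-0.059,0.054],[0,-0.066,0.0655],[0,-0.0725,0.077],[0,-0.0775,0.0895],[0,-0.0825,0.1015],[0,-0.086,0.1145],[0,-0.086,0.1145]], rotation=[[0,0,0],[0,0,0],[0,0,0],[0,0,0],[0,0,0],[0,0,0],[0,0,0],[0,0,0],[0,0,0],[0,0,0],[0,0,0],[0,0,0]])

```text
time_s: 13.8
position: [0.4388, 0.1211, 0.1192]
eef_rot: [-2.221, -2.218, -0.004]
ft_force: [1.4, 10.4, -5.4]
finger_gap: 0.0122
finger_force: 49.4
```

```bash
python3 go.py .433 .118 .074;  python3 - <<'E'
from h import *
x,z=manip.sense()['position'][[0,2]]; print('r',np.hypot(.623-x,z-.074),'th',np.arctan2(z-.074,.623-x))
E
```

```text
t 13.8 pos [0.4388 0.1211 0.1192] toolx [0.001 1.    0.004] tooly [ 1.    -0.001 -0.   ] tz [-0.     0.004 -1.   ]
F [ 1.4 10.4 -5.4] gap 0.0122 ff 49.42475974559784 q [-0.11  0.46 -0.36  2.15  0.28  0.58 -0.68]
tool shift [-0.0032 -0.0058  0.0452]
rot to yaw [-0.0002 -0.0035 -0.0013]
r 0.1896485689663898 th 0.2407172836998739
```

move_arm(dp=[[0.002,-0.002,0.007],[0.004,-0.0035,0.0155],[0.005,-0.005,0.024],[0.005,-0.0055,0.031],[0.005,-0.0055,0.037],[0.005,-0.006,0.042],[0.005,-0.006,0.046],[0.005,-0.006,0.0475],[0.005,-0.006,0.0475],[0.005,-0.006,0.0475]], rotation=[[0,0,0],[0,0,0],[0,0,0],[0,0,0],[0,0,0],[0,0,0],[0,0,0],[0,0,0],[0,0,0],[0,0,0]])

```text
time_s: 14.8
position: [0.4337, 0.1217, 0.0764]
eef_rot: [2.224, 2.212, 0.001]
ft_force: [-11.6, -10.8, 76.6]
finger_gap: 0.0123
finger_force: 59.1
```

```bash
python3 go.py .433 .122 .074;  python3 - <<'E'
from h import *
p,d,c=grab('scene'); save('scene6',cv2.resize(p[150:350,140:340],None,fx=3,fy=3))
P=pts(d,c)
b=np.zeros((480,640),bool);b[230:330,160:300]=1
m=b&(P[...,2]>.06)&(P[...,2]<.13)&(P[...,1]>.03)&(P[...,1]<.22)
for x in np.arange(.5,.63,.02):
    k=m&(abs(P[...,0]-x)<.008); print(round(x,2),np.median(P[k][:,2]).round(4) if k.any() else None,k.sum())
E
```

```text
t 14.8 pos [0.4337 0.1217 0.0764] toolx [ 0.006  1.    -0.003] tooly [ 1.    -0.006  0.004] tz [ 0.004 -0.003 -1.   ]
F [-11.6 -10.8  76.6] gap 0.0123 ff 59.116501808166504 q [-0.17  0.52 -0.3   2.21  0.35  0.45 -0.75]
tool shift [ 0.0003 -0.0007  0.0024]
rot to yaw [ 0.0041  0.0029 -0.0057]
0.5 0.0802 298
0.52 0.0814 291
0.54 0.0814 312
0.56 0.0816 315
0.58 0.0817 329
0.6 0.0813 308
0.62 0.0804 332
```

View pics/scene6.png

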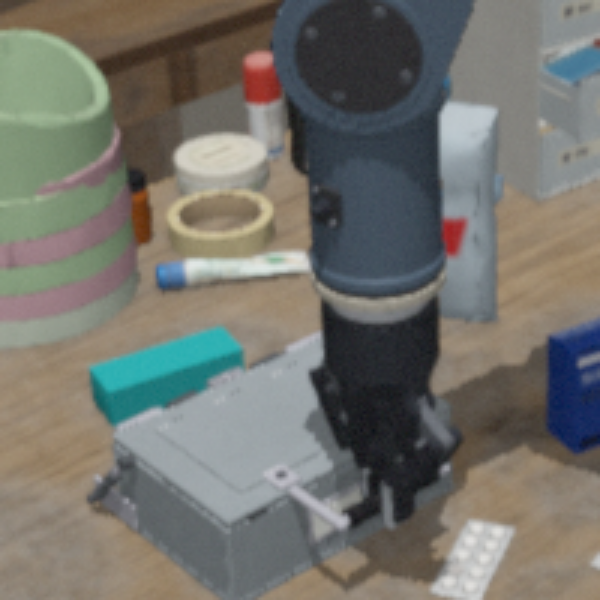

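The lid is level and shut. It is being pressed with 77 N, so I'll relax before releasing.

move_arm(dp=[[-0.001,0.001,-0.0015],[-0.002,0.002,-0.0025],[-0.002,0.002,-0.0025]], rotation=[[0,0,0],[0,0,0],[0,0,0]])

```text
time_s: 15.15
position: [0.4338, 0.1214, 0.0771]
eef_rot: [2.225, 2.217, -0.001]
ft_force: [-12.1, 0.4, 46.1]
finger_gap: 0.0123
finger_force: 55.7
```

move_arm(dp=[[0,-0.001,-0.001],[0,-0.002,-0.0025],[0,-0.002,-0.0025]], rotation=[[0,0,0],[0,0,0],[0,0,0]])

```text
time_s: 15.45
position: [0.4336, 0.1215, 0.0779]
eef_rot: [2.226, 2.217, 0.001]
ft_force: [1.9, 0.2, 3.1]
finger_gap: 0.0123
finger_force: 51.3
```

Light contact now, with the lid still pressed shut. Releasing, then rising.

move_arm(dp=[[0,0,0],[0,0,0],[0,0,0],[0,0,0],[0,0,0],[0,0,0]], rotation=[[0,0,0],[0,0,0],[0,0,0],[0,0,0],[0,0,0],[0,0,0]], fingers=0.55)

```text
time_s: 16.05
position: [0.4332, 0.1213, 0.0777]
eef_rot: [-2.226, -2.217, 0.0]
ft_force: [0.4, -0.6, 0.4]
finger_gap: 0.0387
finger_force: 0.0
```

move_arm(dp=[[0,0,-0.004],[0,0,-0.015],[0,0,-0.03],[0,0,-0.05],[0,0,-0.08],[0,0,-0.11],[0,0,-0.14],[0,0,-0.17],[0,0,-0.19],[0,0,-0.2],[0,0,-0.2],[0,0,-0.2]], rotation=[[0,0,0],[0,0,0],[0,0,0],[0,0,0],[0,0,0],[0,0,0],[0,0,0],[0,0,0],[0,0,0],[0,0,0],[0,0,0],[0,0,0]])

```text
time_s: 17.25
position: [0.4329, 0.1211, 0.277]
eef_rot: [-2.226, -2.217, 0.001]
ft_force: [-0.3, 0.2, -0.8]
finger_gap: 0.0384
finger_force: 0.0
```

```bash
python3 go.py;  python3 - <<'E'
from h import *
p,d,c=grab('scene'); save('scene7',p)
P=pts(d,c)
b=np.zeros((480,640),bool);b[230:330,160:300]=1
m=b&(P[...,2]>.06)&(P[...,2]<.13)&(P[...,1]>.03)&(P[...,1]<.22)
for x in np.arange(.42,.63,.02):
    k=m&(abs(P[...,0]-x)<.008); print(round(x,2),np.median(P[k][:,2]).round(4) if k.any() else None,k.sum())
E
```

```text
t 17.25 pos [0.4329 0.1211 0.277 ] toolx [ 0.004  1.    -0.   ] tooly [ 1.    -0.004 -0.001] tz [-0.001 -0.    -1.   ]
F [-0.3  0.2 -0.8] gap 0.0384 ff 0.0 q [-0.02  0.23 -0.45  1.95  0.12  0.99 -0.52]
0.42 0.0799 42
0.44 0.0816 121
0.46 0.0801 51
0.48 0.0725 599
0.5 0.081 460
0.52 0.0818 425
0.54 0.0819 419
0.56 0.0818 392
0.58 0.0822 393
0.6 0.0814 326
0.62 0.0803 323
```

View pics/scene7.png

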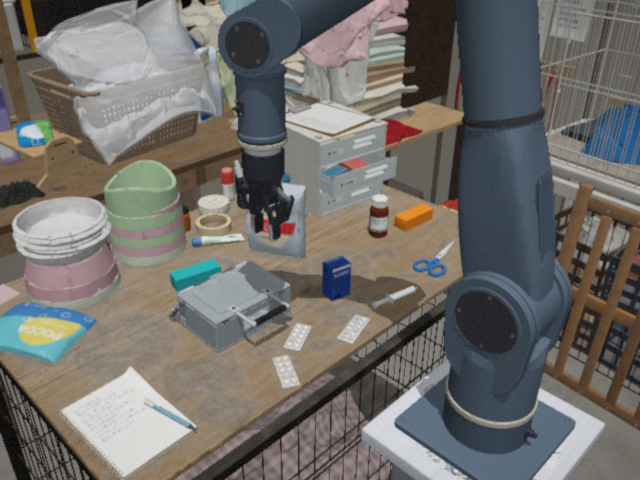

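The lid is level and shut at (235,300). The blue carton (337,278) and the bottle (379,215) stand where they were, and the gripper is clear.

```bash
python3 -c "
from h import *
print(workorder.job_done())"
```

```text
the job is handed in; nothing more can be done
None
```

I laid the white carton flat in the bin, swung the lid shut by its handle at about 0.15 m/s without letting it snap, left the blue carton and bottle untouched, and handed the job in at about 17 s; the wrist force peaked at about 77 N as the lid seated.

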